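Turn the carousel to its free pocket and load a reagent cartridge

TASK

First turn the reagent carousel so that its one wide empty pocket faces the loading chute. Then, without lifting it off the chute, tip the standing cartridge over towards the carousel so that it lies flat with its cap end leading, and push it gently along the chute into the pocket until it is fully home against the pocket's stop. Leave the beaker, the timer and the empty tube holder where they are.

Things in the scene. Friction and masses are not known exactly. Their poses are not given: they have to be found in the camera images.
- unit: fixed white loading unit: a round base 244 mm across; origin at the centre of its underside, on the carousel's axis; its x axis points from the axis out along the loading chute. The chute runs from 139 to 304 mm from the axis, its floor is 30 mm above the bench, its channel is 40 mm wide between two aluminium side walls 12 mm high and 5 mm thick; both ends are open, the inner end level with the carousel's floor (0.3 mm step down)
- chute_mouth (a point): the loading point: middle of the chute floor at its inner end, 139 mm from the carousel's axis; axes as unit
- carousel (a joint): turn of the carousel in rad, anticlockwise from above; 0 (or any whole turn) when the wide empty pocket faces the chute. It starts between 1.6 and 4.4, so it needs more than one grasp of the knob; it can turn either way without end stops, and stays where it is left (friction about 0.08 N m)
- knob (a point): grey carousel 270 mm across, floor 30 mm above the bench, carrying at its centre a black upright grip bar 62 mm long, 14 mm thick, from 53 to 93 mm above the bench; this point is the middle of the bar, 73 mm above the bench, on the carousel's axis; its x axis lies along the bar and points to the wide empty pocket
- pocket (a point): the wide empty pocket of the carousel, point on its floor 90 mm from the axis; x axis points radially outward. The pocket is 40 mm wide between walls 12 mm high and open at its outer end, with flared entry. At its inner end is an aluminium stop block with a face 45 to 55 mm from the axis (set differently every time, not measured: find it by pushing until the resistance rises). Of the other five pockets three hold cartridges and two are empty but only 24 mm wide
- pocket_mouth (a point): middle of the wide pocket's floor at the rim of the carousel, 135 mm from the axis; axes as pocket
- seat_pin (a joint): light spring pin (under 0.3 N) standing 5 mm out of the stop block's face, m pressed in: 0 free, 0.005 when a cartridge lies firmly against the block; it stays pressed when a cartridge is left there
- cart_center (a point): white plastic cartridge that stands loose in the chute, 26 mm thick (its x, along the chute) x 36 mm wide (its y) x 80 mm tall (its z, towards the cap) with the cap; 66 mm of this is the box-shaped body, the top 14 mm a grey round cap 20 mm across; 80 to 170 g. This point is its centre, 40 mm above its foot. Friction is enough for it to tip, not slide, when pushed high on the body; it falls flat within the chute
- cart_cap (a point): middle of the top of the cartridge's cap, 80 mm above its foot, axes as the cartridge
- beaker: bystander: white plastic beaker, 65 mm across, 80 mm high, origin under its centre
- timer: bystander: bench timer 60x66x18 mm, origin under its centre
- sample_rack: bystander: light grey empty tube holder 27x140x58 mm, origin under its centre

How it is judged:
On the way, in this order (a step that is already met when the one before it is completed fails the run):
1. the wide empty pocket faces the chute (mouths within 9 mm sideways), the cartridge still standing (horizontal distance between pocket_mouth and chute_mouth below 0.01 m and angle between cart_center's own z axis and vertical below 0.2 rad), for 0.2 s.
2. the cartridge lies flat in the chute, cap towards the carousel (angle between cart_center's own z axis and vertical above 1.45 rad and z of cart_cap in the frame of chute_mouth below 0.03 m and horizontal distance between cart_cap and knob below 0.2 m and y of cart_center in the frame of chute_mouth between -0.008 and 0.008 m), for 0.1 s.
At the end, for the whole second after the job is handed in: the cartridge lies flat in the wide pocket (within 5 mm of its centre line, 0.12 rad of its direction), cap inward, against the stop (seat pin pressed in more than 3 mm), at rest, and the pocket still faces the chute (mouths within 9 mm sideways) (value of joint seat_pin above 0.003 m and y of cart_center in the frame of pocket between -0.005 and 0.005 m and z of cart_center in the frame of pocket between 0.008 and 0.018 m and x of cart_cap in the frame of pocket below -0.025 m and angle between cart_center's own z axis and vertical between 1.48 and 1.66 rad and angle between the z axis of cart_center and the x axis of pocket, either way round below 0.12 rad and horizontal distance between pocket_mouth and chute_mouth below 0.01 m and linear speed of cartridge below 0.01 m/s); the robot touches nothing.
It fails at once if the cartridge is lifted off the chute (its centre rises more than 15 mm above where it stood) (z of cart_center in the frame of chute_mouth above 0.055 m).
It fails at once if the cartridge is rammed into the carousel (over 40 N) (contact force between cartridge and carousel above 40 N).
It fails at once if the beaker is moved more than 20 mm (distance of beaker from where it was at the start of the episode above 0.02 m).
It fails at once if the timer is moved more than 20 mm (distance of timer from where it was at the start of the episode above 0.02 m).
It fails at once if the tube holder is moved more than 20 mm (distance of sample_rack from where it was at the start of the episode above 0.02 m).
It also fails if it takes over 67 s, if anything falls off the work surface, if the arm or the gripper's body presses on something with over 40 N, if the wrist force passes 120 N, or if a joint passes its speed limit or range.

ROBOT

A 7-joint arm with a two-finger parallel gripper is mounted at the origin on a cart in front of the work surface, level with it; the furniture and walls round the work are solid. World frame = base frame: x ahead of the robot, y to its left, z up, the work surface at z = 0. Lengths are in m, angles in rad, forces in N, time in s.
With the tool pointing down it reaches from about 0.425 to 0.925 m from the base axis. Payload 6.8 kg.
Tool frame: the origin (TCP) lies midway between the tips of the shut fingers; the grasp point (between the pads) lies 19 mm behind it; z points along the fingers, y is the direction in which the jaws open and shut (so a half turn about z gives the same grasp; the last joint's range is limited). The gripper opens to 85 mm and grips with 20 to 120 N. Pads are 22 mm wide; open, the fingers measure 114 mm over their backs; the gripper's body (76 mm by 85 mm) begins 54 mm behind the grasp point. The pads swing forward as they close: fully open they stand 13 mm farther back than shut.
Start: joints at [-1.421, 0.477, 0.022, 1.555, -0.011, 1.109, -0.083], TCP at [0.172, 0.653, 0.231] pointing down, gripper open.
Joint ranges: [-2.96, 2.96], [-0.34, 2.1], [-1.41, 1.46], [0.24, 2.44], [-1.37, 4.51], [0.17, 1.92], [-2.96, 2.96]. Speed limits (rad/s): [2.39, 2.39, 3.14, 3.14, 3.14, 3.14, 3.14].

INTERFACE

Orientations are given as a unit quaternion [w, x, y, z].
In Python, from station import * gives the robot as it stands. The module is installed in compiled form; this text tells all that it offers.
- The arm moves only by the tool jog_arm, never from a script. Its arguments are lists of equal length, an entry for each row: "dp": the shift along the tool's x, y, z in units of 25 mm (1.0 is 25 mm), a list of three; "angular": the turn, a rotation vector about the tool's x, y, z in units of 5 degrees (1.0 is 5 degrees), a list of three; "claw": the finger opening in mm, from 0 to 85.4. A call has exactly 5 rows; each row is the pose to reach, as a shift and turn from the pose commanded when the call began, along the tool's axes at that moment; what a row does not reach only later rows make up. A row lasts 1/10 s, in which the tool goes at most 50 mm and 8.59 degrees, less where a joint would pass 70% of its speed; a pose out of reach is approached as far as the arm can. A call with a gripper value outside its range is refused whole. The fingers move at their own pace and stop on an object; "grip_force" is the grip in N (left out, the last holds). Time passes only in rows, so rows that repeat a pose let the fingers close, or fill a call up. It gives the time, the measured TCP pose, the force and the opening at its end, in the units of the state.
- get_obs(): the state, without advancing time (a new reading comes with each control period).
- read_camera(name): name is "scene" or "side" or "wrist"; returns a dict with "pixels" (480x640x3 uint8, blue, green, red), "camera_matrix" (3x3 intrinsics, pixels), "rvec" (rotation vector, rad) and "tvec" (3), from world to camera coordinates, as OpenCV has them. Camera axes: x right, y down, z forward; pixel columns grow to the right and rows downward; lengths in m; the calibration is good to about 2 mm. The wrist camera is an equidistant fisheye: a pixel r from the principal point sees the ray r / f radians off the axis. A picture is of the moment at which its call begins. There is no depth.
- hand_in(): hands the job in, once; it reports no verdict.
The state is a dict: "t": time; "q": joint angles; "joint_vel": joint speeds; "joint_torque": joint torques, N m; "eef_pos": TCP position; "tool_rot": TCP orientation; "contact_force": force on the tool from outside, world axes, zero at the start; "torque": the same for the moment, N m; "gripper_width": opening from 0.0 (shut) to 1.0 (fully open).
Only numpy, scipy, OpenCV 4.12 (cv2) and the standard library are available. Lean on these libraries where they do the work, as an engineer would, in place of code of your own. Each camera call takes 0.05 s, during which the arm holds its last target.

## Working session

There is one attempt and no reset: what is moved stays moved. The work goes in short steps, Python scripts to look and compute and a tool call to move; the robot and the scene stay as the last step left them, time stands still between calls to the robot, and variables do not carry over. Pictures are saved under pics/ and viewed, and the job is handed in when it is done.

Besides the shell and the picture viewer there is one more tool, called after "Emit:" as name(argument=value, ...) on one line, values as JSON. jog_arm: Moves the arm, as the interface text tells. Its arguments: {"type":"object","properties":{"dp":{"type":"array","items":{"type":"array","items":{"type":"number"}}},"angular":{"type":"array","items":{"type":"array","items":{"type":"number"}}},"claw":{"type":"array","items":{"type":"number"}},"grip_force":{"type":"number"}},"required":["dp","angular","claw"]}

```bash
mkdir -p pics; cat > h.py <<'E'
import numpy as np, cv2
from station import *
def snap(n,f):
    c=read_camera(n); cv2.imwrite('pics/'+f+'.png',c['pixels']); np.savez('pics/'+f+'.npz',**c); return c
E
python3 - <<'E'
from h import *
o=get_obs(); print(o)
for n in ['scene','side','wrist']:
    c=snap(n,n+'0'); print(n,c['camera_matrix'],(-cv2.Rodrigues(c['rvec'])[0].T@c['tvec'].reshape(3)))
E
```

```text
{'t': 0.0, 'q': array([-1.4211043 ,  0.47779904,  0.0223187 ,  1.55644743, -0.01151801,
        1.10929864, -0.08310423]), 'joint_vel': array([-8.16181598e-04,  1.50299209e-05, -1.05880808e-04, -6.99666183e-04,
        9.49928604e-04, -2.31815740e-03,  3.23770904e-05]), 'joint_torque': array([-2.19275580e-05, -5.96458304e+01,  1.60813920e+00, -2.81202650e+01,
        1.24056620e-02,  9.42119979e-03,  3.47666258e-06]), 'eef_pos': array([0.17193445, 0.65212389, 0.23032771]), 'tool_rot': array([-6.25292412e-05,  1.28525424e-01,  9.91705795e-01, -9.10317243e-04]), 'contact_force': array([-0.72959187, -0.38674619,  0.00694502]), 'torque': array([ 0.00856543,  0.03247414, -0.0487203 ]), 'gripper_width': 0.9996035146698009}
scene [[606.75656917   0.         317.67305534]
 [  0.         606.75656917 242.52499457]
 [  0.           0.           1.        ]] [-0.47840439 -0.76655922  0.71303682]
side [[435.24851882   0.         328.83538813]
 [  0.         435.24851882 235.21869403]
 [  0.           0.           1.        ]] [ 0.28540756 -0.77834717  0.64332808]
wrist [[371.64829954   0.         319.16648038]
 [  0.         371.64829954 236.8085686 ]
 [  0.           0.           1.        ]] [0.10388339 0.67013597 0.37311907]
```

View pics/scene0.png

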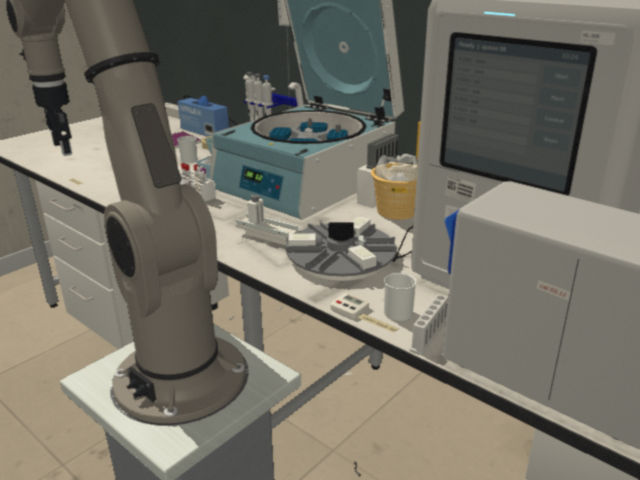

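View pics/side0.png

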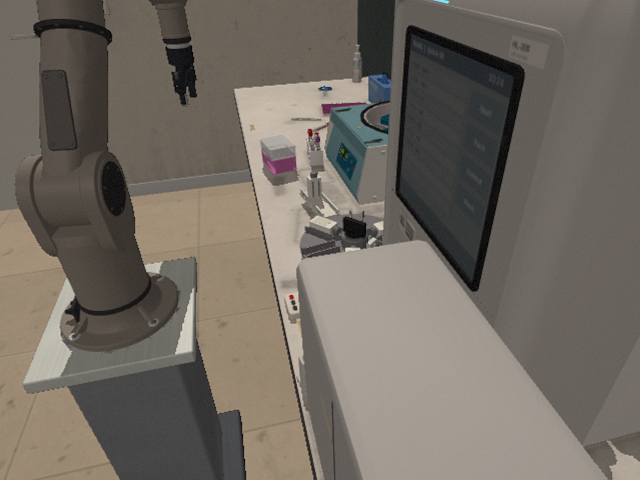

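View pics/wrist0.png

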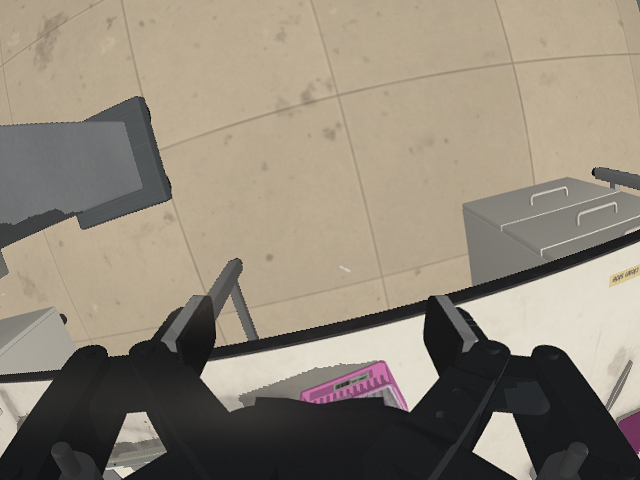

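```bash
cat >> h.py <<'E'
def ray(c,u,v):
    K=c['camera_matrix'];R=cv2.Rodrigues(c['rvec'])[0];t=np.array(c['tvec']).reshape(3)
    return -R.T@t, R, K
def cast(c,pts,z,fish=False):
    K=c['camera_matrix'];R=cv2.Rodrigues(c['rvec'])[0];t=np.array(c['tvec']).reshape(3)
    pts=np.atleast_2d(np.array(pts,float)); x=(pts-K[:2,2])/K[0,0]
    if fish:
        r=np.linalg.norm(x,axis=1,keepdims=True)+1e-12
        d=np.hstack([x/r*np.sin(r),np.cos(r)])
    else: d=np.hstack([x,np.ones((len(x),1))])
    d=d@R; C=-R.T@t
    return C+d*((z-C[2])/d[:,2:])
def load(f): return dict(np.load('pics/'+f+'.npz'))
def proj(c,P,fish=False):
    K=c['camera_matrix'];R=cv2.Rodrigues(c['rvec'])[0];t=np.array(c['tvec']).reshape(3)
    X=np.atleast_2d(P)@R.T+t
    if fish:
        r=np.linalg.norm(X[:,:2],axis=1,keepdims=True);th=np.arctan2(r,X[:,2:])
        return X[:,:2]/r*th*K[0,0]+K[:2,2]
    return X[:,:2]/X[:,2:]*K[0,0]+K[:2,2]
def tri(c1,p1,c2,p2,f1=False,f2=False):
    A=[];B=[]
    for c,p,f in((c1,p1,f1),(c2,p2,f2)):
        a=cast(c,p,0.0,f)[0];C=-cv2.Rodrigues(c['rvec'])[0].T@np.array(c['tvec']).reshape(3)
        d=(a-C)/np.linalg.norm(a-C);M=np.eye(3)-np.outer(d,d);A.append(M);B.append(M@C)
    P=np.linalg.solve(A[0]+A[1],B[0]+B[1]); e=[np.linalg.norm(M@P-b) for M,b in zip(A,B)]
    return P,e
E
python3 - <<'E'
from h import *
c=load('scene0'); s=load('side0')
cv2.imwrite('pics/sc_crop.png',cv2.resize(c['pixels'][170:370,220:460],None,fx=3.3,fy=3,interpolation=cv2.INTER_CUBIC)[:600,:800])
cv2.imwrite('pics/sd_crop.png',cv2.resize(s['pixels'][120:320,250:450],None,fx=3,fy=3,interpolation=cv2.INTER_CUBIC))
print(cast(c,[[341,222],[341,240]],.093), cast(c,[[253,200]],.11), cast(c,[[400,277]],.08))
print(tri(c,[341,229],s,[355,227]))
E
```

```text
[[0.54206861 0.07108326 0.093     ]
 [0.46832496 0.01015106 0.093     ]] [[0.47115147 0.30197539 0.11      ]] [[ 0.43680166 -0.17327532  0.08      ]]
(array([0.54095982, 0.06950862, 0.07414237]), [np.float64(0.0010559298136891499), np.float64(0.001055929813689122)])
```

View pics/sc_crop.png

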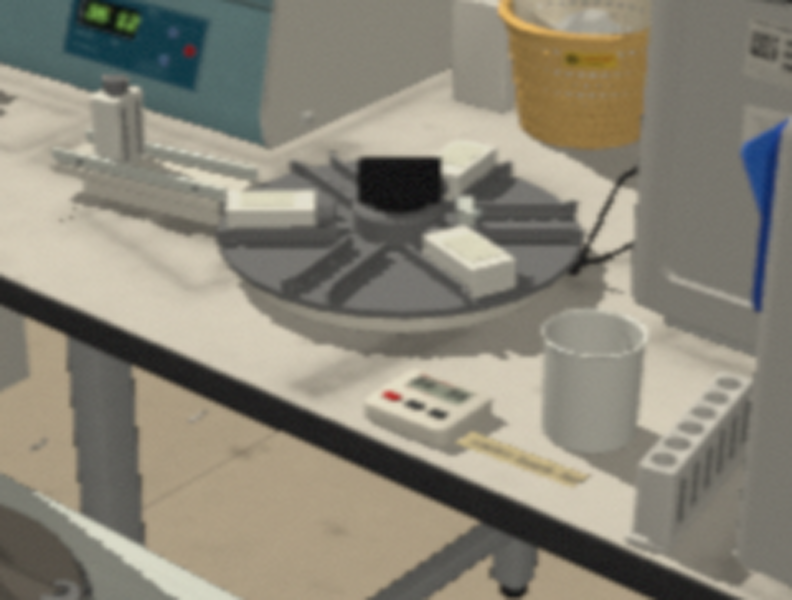

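View pics/sd_crop.png

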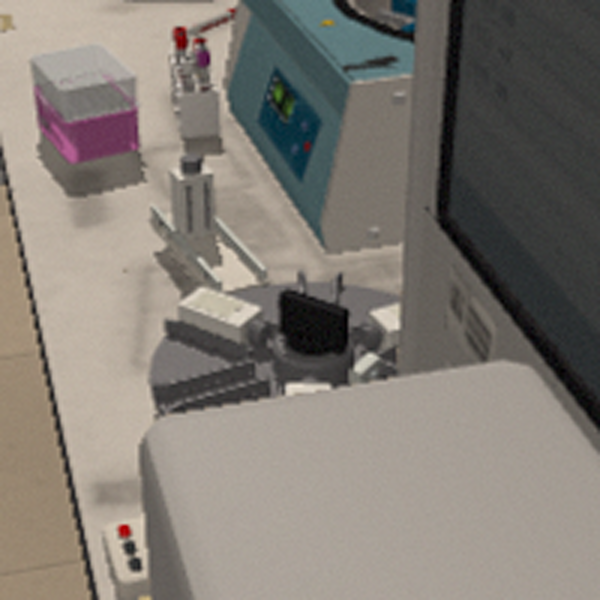

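```bash
cat >> h.py <<'E'
from scipy.spatial.transform import Rotation as Ro
def go(xyz,yaw=None):
    """yaw = world angle of tool y axis (pointing down). prints dp, angular"""
    o=get_obs(); q=o['tool_rot']; R=Ro.from_quat([q[1],q[2],q[3],q[0]])
    d=np.array(xyz)-o['eef_pos']; dp=R.inv().apply(d)/0.025
    cy=R.as_matrix()[:,1]; cur=np.arctan2(cy[1],cy[0])
    if yaw is None: yaw=cur
    y=np.array([np.cos(yaw),np.sin(yaw),0]);z=np.array([0,0,-1.]);x=np.cross(y,z)
    T=Ro.from_matrix(np.stack([x,y,z],1)); rv=np.degrees((R.inv()*T).as_rotvec())/5
    print('t',round(o['t'],2),'eef',o['eef_pos'].round(4),'yaw',round(cur,4),'dp',dp.round(3),'ang',rv.round(3),'F',o['contact_force'].round(2),'w',round(o['gripper_width'],3))
E
python3 - <<'E'
from h import *
c=load('scene0'); s=load('side0')
print(cast(c,[[413,262],[300,213],[268,205],[375,140]],0.0)); print(proj(c,[.54,.07,.03]),proj(s,[.54,.07,.03]))
print(tri(c,[254.5,198],s,[314,172.5]))
go([.56,.15,.30]); go([.30,.45,.32])
E
```

```text
[[ 0.63215756 -0.08117422  0.        ]
 [ 0.666153    0.32447113  0.        ]
 [ 0.64715011  0.43547855  0.        ]
 [ 1.35028806  0.56876531  0.        ]]
[[340.6247078  245.73501329]] [[354.37034579 241.54808911]]
(array([0.49487845, 0.32306003, 0.10435459]), [np.float64(0.0021641369314384313), np.float64(0.0021641369314384044)])
t 0.15 eef [0.172  0.6523 0.2306] yaw 1.313 dp [-20.131 -15.473  -2.755] ang [-0.016  0.001  0.   ] F [-1.14  0.27 -0.01] w 0.998
t 0.15 eef [0.172  0.6523 0.2306] yaw 1.313 dp [-7.015 -6.523 -3.568] ang [-0.016  0.001  0.   ] F [-1.14  0.27 -0.01] w 0.998
```

Emit:
jog_arm(dp=[[-1,-1,-1.5],[-2.5,-2.3,-3.0],[-4,-3.8,-3.6],[-5.5,-5.2,-3.6],[-7,-6.5,-3.6]], angular=[[0,0,0],[0,0,0],[0,0,0],[0,0,0],[0,0,0]], claw=[85,85,85,85,85])

```text
t: 0.65
eef_pos: [0.2907, 0.4646, 0.3218]
tool_rot: [0.0, 0.128, 0.992, 0.001]
contact_force: [1.2, 0.7, -1.0]
gripper_width: 0.993
```

Emit:
jog_arm(dp=[[-1.4,-1,0],[-2.8,-2,0],[-4.2,-3,0],[-5.6,-4,0],[-7,-5,0]], angular=[[0,0,0],[0,0,0],[0,0,0],[0,0,0],[0,0,0]], claw=[85,85,85,85,85])

```text
t: 1.15
eef_pos: [0.428, 0.2988, 0.3208]
tool_rot: [-0.0, 0.129, 0.992, 0.0]
contact_force: [0.1, 0.7, -0.0]
gripper_width: 0.99
```

Emit:
jog_arm(dp=[[-1.2,-0.8,0],[-2.5,-1.6,0],[-3.7,-2.4,0],[-5,-3.2,0],[-5.5,-4,0]], angular=[[0,0,0],[0,0,0],[0,0,0],[0,0,0],[0,0,0]], claw=[85,85,85,85,85])

```text
t: 1.65
eef_pos: [0.5366, 0.1663, 0.3206]
tool_rot: [0.0, 0.13, 0.992, -0.001]
contact_force: [-0.4, -0.1, 0.4]
gripper_width: 0.993
```

```bash
python3 - <<'E'
from h import *
snap('wrist','w1'); go([.56,.15,.30])
E
```

```text
t 1.7 eef [0.537  0.1619 0.3207] yaw 1.3056 dp [-1.011 -0.214  0.831] ang [-0.031  0.018  0.   ] F [ 0.48 -3.61  0.65] w 0.99
```

View pics/w1.png

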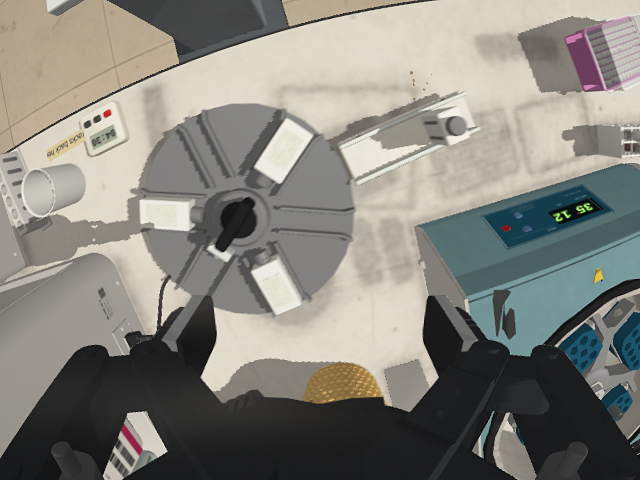

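```bash
cat >> h.py <<'E'
def ortho(c,z,x0,x1,y0,y1,s,f):
    # rows: x decreasing upward -> image up=+x, left=+y
    xs=np.arange(x1,x0,-s);ys=np.arange(y1,y0,-s)
    X,Y=np.meshgrid(xs,ys,indexing='ij');P=np.stack([X.ravel(),Y.ravel(),np.full(X.size,z)],1)
    m=proj(c,P,True).reshape(len(xs),len(ys),2).astype(np.float32)
    im=cv2.remap(c['pixels'],m[...,0],m[...,1],cv2.INTER_LINEAR)
    cv2.imwrite('pics/'+f+'.png',im);return im
E
python3 - <<'E'
from h import *
c=load('w1')
for z in (.03,.093): ortho(c,z,.34,.72,-.10,.40,.000625 if z<.05 else .000625,'o%d'%(z*1000))
E
```

```text
(no output)
```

View pics/o30.png

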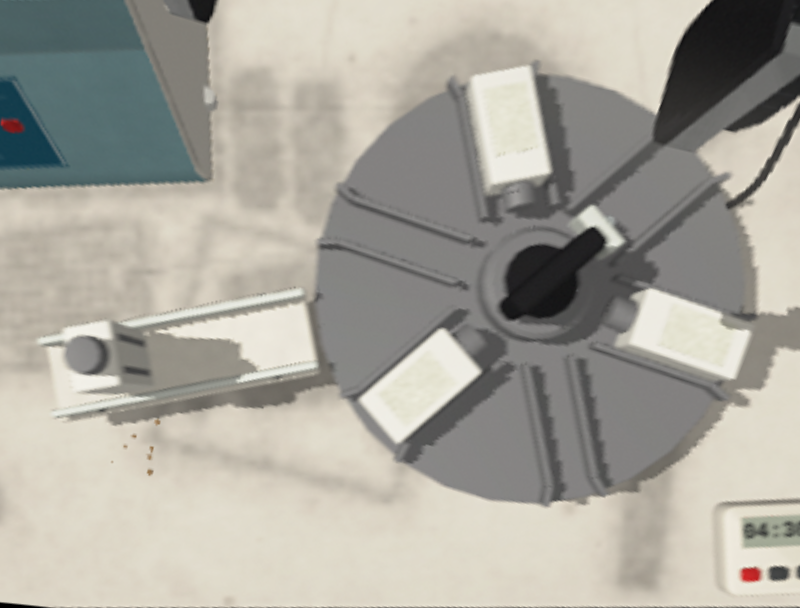

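View pics/o93.png

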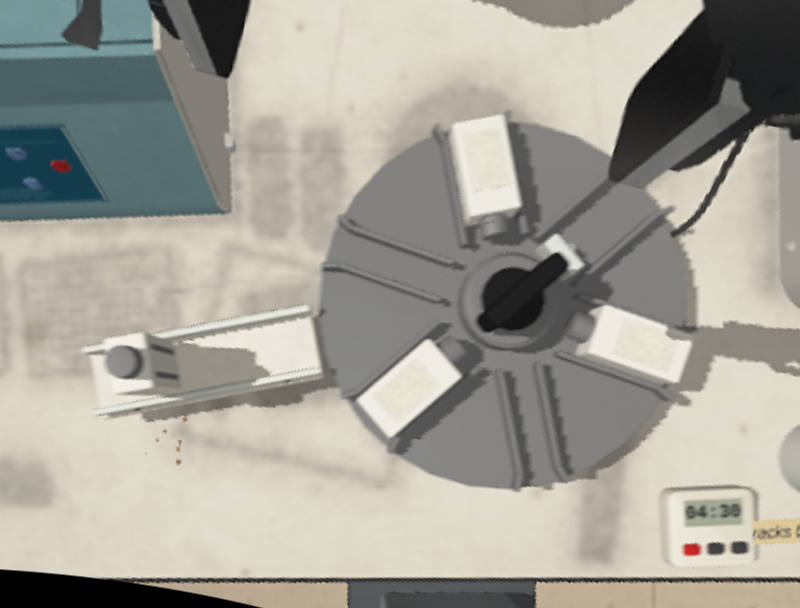

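```bash
python3 - <<'E'
from h import *
print(get_obs()['q'].round(3))
c=load('w1'); s=load('scene0')
im=cv2.imread('pics/o30.png'); g=cv2.cvtColor(im,cv2.COLOR_BGR2HSV)
# carousel
m=((g[...,1]<25)&(g[...,2]>80)&(g[...,2]<150)).astype(np.uint8)*255
m=cv2.morphologyEx(m,cv2.MORPH_OPEN,np.ones((7,7)))
cs,_=cv2.findContours(m,cv2.RETR_EXTERNAL,cv2.CHAIN_APPROX_NONE)
k=max(cs,key=cv2.contourArea);
p=k[:,0].astype(float); A=np.c_[p*2,np.ones(len(p))]
ctr=np.array([535,288.]);sel=np.abs(np.linalg.norm(p-ctr,axis=1)-218)<12
for i in range(5):
    x=np.linalg.lstsq(A[sel],(p[sel]**2).sum(1),rcond=None)[0];r=np.sqrt(x[2]+x[0]**2+x[1]**2)
    sel=np.abs(np.linalg.norm(p-x[:2],axis=1)-r)<3
print('circle',x[:2],r,r*.625,'xy',.72-x[1]*.000625,.4-x[0]*.000625,sel.sum())
# bar, cap top
b=cv2.imread('pics/o93.png');h=cv2.cvtColor(b,cv2.COLOR_BGR2HSV)
m=(h[...,2]<45).astype(np.uint8); m[:200]=0;m[400:]=0;m[:,:440]=0;m[:,620:]=0
k=max(cv2.findContours(m,cv2.RETR_EXTERNAL,cv2.CHAIN_APPROX_NONE)[0],key=cv2.contourArea);print(cv2.minAreaRect(k),cv2.contourArea(k))
# chute walls line: bright thin
v=g[...,2]
cv2.imwrite('pics/chz.png',cv2.resize(im[270:440,20:340],None,fx=2.5,fy=2.5,interpolation=cv2.INTER_CUBIC))
print('cart cap', tri(c,[456,126],s,[254.5,195.5],True))
print('knob top', tri(c,[236,223],s,[341,223],True))
E
```

```text
[-0.711  0.216  0.366  1.74  -0.079  1.201  0.981]
circle [530.91422871 288.28679287] 214.29260831917915 133.93288019948696 xy 0.539820754457947 0.06817860705747009 927
((518.1663818359375, 290.1393737792969), (60.413089752197266, 101.94075012207031), 29.167613983154297) 3682.0
cart cap (array([0.4922772 , 0.31690732, 0.11129689]), [np.float64(0.001343014355660794), np.float64(0.0013430143556608495)])
knob top (array([0.53934951, 0.07295867, 0.0894719 ]), [np.float64(0.0034043081404347467), np.float64(0.0034043081404349133)])
```

View pics/chz.png

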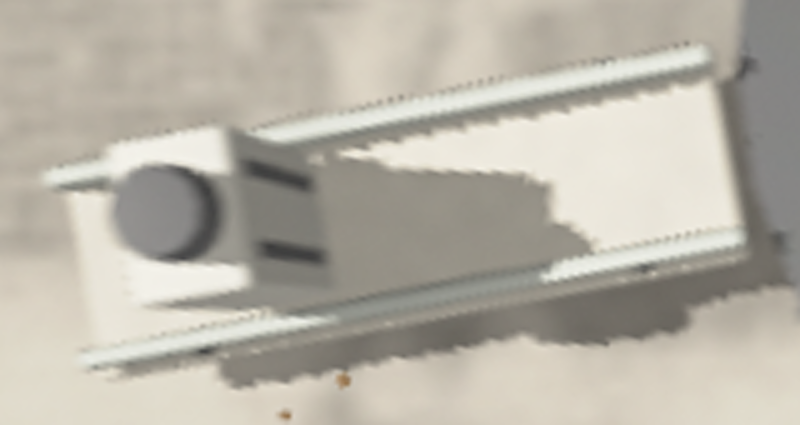

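Emit:
jog_arm(dp=[[-0.2,-0.7,0.8],[-0.4,-1.4,1.6],[-0.6,-2.1,2.4],[-0.8,-2.8,3.2],[-1.04,-3.53,3.8]], angular=[[0,0,1.7],[0,0,3.4],[0,0,5.1],[0,0,6.8],[0,0,8.5]], claw=[85,85,70,60,50])

```text
t: 2.2
eef_pos: [0.5364, 0.0764, 0.2245]
tool_rot: [-0.001, 0.482, 0.876, -0.0]
contact_force: [0.2, -0.0, 0.5]
gripper_width: 0.587
```

Emit:
jog_arm(dp=[[0,0,0],[0,0,0],[0,0,0],[0,0,0],[0,0,0]], angular=[[0,0,1.7],[0,0,3.4],[0,0,5.1],[0,0,6.8],[0,0,8.5]], claw=[50,50,50,50,50])

```text
t: 2.7
eef_pos: [0.5369, 0.0771, 0.2257]
tool_rot: [-0.0, 0.767, 0.642, -0.0]
contact_force: [0.4, 1.2, 0.0]
gripper_width: 0.586
```

Emit:
jog_arm(dp=[[0,0,0],[0,0,0],[0,0,0],[0,0,0],[0,0,0]], angular=[[0,0,1.7],[0,0,3.4],[0,0,5.1],[0,0,6.8],[0,0,8.5]], claw=[50,50,50,50,50])

```text
t: 3.2
eef_pos: [0.5369, 0.0771, 0.2257]
tool_rot: [-0.0, 0.947, 0.321, -0.0]
contact_force: [0.4, -0.0, 0.4]
gripper_width: 0.589
```

Emit:
jog_arm(dp=[[0,0,0],[0,0,0],[0,0,0],[0,0,0],[0,0,0]], angular=[[0,0,1.7],[0,0,3.4],[0,0,5.1],[0,0,6.8],[0,0,8.5]], claw=[50,50,50,50,50])

```text
t: 3.7
eef_pos: [0.537, 0.0772, 0.2257]
tool_rot: [-0.0, 0.999, -0.044, -0.0]
contact_force: [0.4, 0.5, -0.6]
gripper_width: 0.586
```

```bash
python3 - <<'E'
from h import *
snap('wrist','w2'); go([.539,.07,.15],np.radians(-141.6)); print(get_obs()['q'].round(3))
E
```

```text
t 3.75 eef [0.537  0.0774 0.2255] yaw -1.6664 dp [0.112 0.285 3.02 ] ang [5.000e-03 7.000e-03 9.224e+00] F [0.23 0.65 0.36] w 0.587
[-1.035  0.403  1.009  1.925 -0.398  1.031 -1.518]
```

View pics/w2.png

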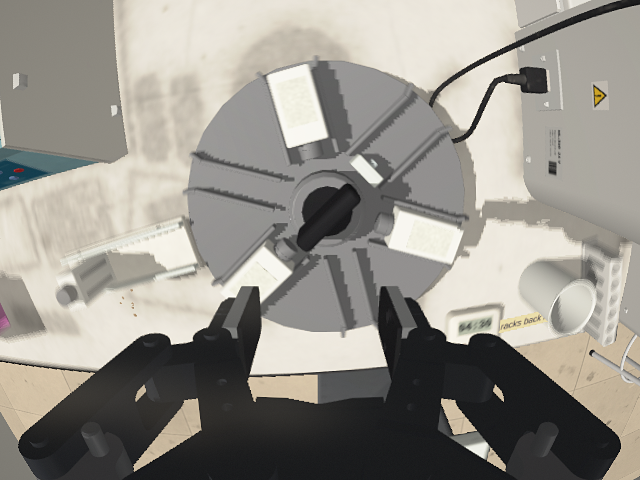

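```bash
cat >> h.py <<'E'
def bar(f,x0=.44,x1=.64,y0=-.03,y1=.17,cen=(.539,.07)):
    c=load(f);b=ortho(c,.093,x0,x1,y0,y1,.0005,f+'_bar')
    m=(b.max(2)<40).astype(np.uint8)
    X=x1-np.arange(m.shape[0])*.0005;Y=y1-np.arange(m.shape[1])*.0005
    m[np.hypot(X[:,None]-cen[0],Y[None]-cen[1])>.045]=0
    cv2.imwrite('pics/'+f+'_barm.png',m*255); return b
E
python3 - <<'E'
from h import *
b=bar('w2'); c=load('w2'); o=ortho(c,.03,.39,.69,-.08,.30,.0005,'o2')
cv2.imwrite('pics/barz.png',cv2.resize(b,None,fx=1.5,fy=1.5))
E
```

```text
(no output)
```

View pics/barz.png

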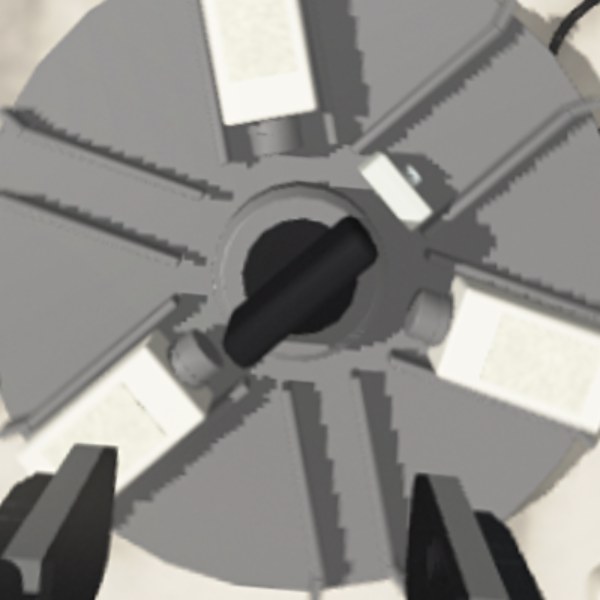

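View pics/o2.png

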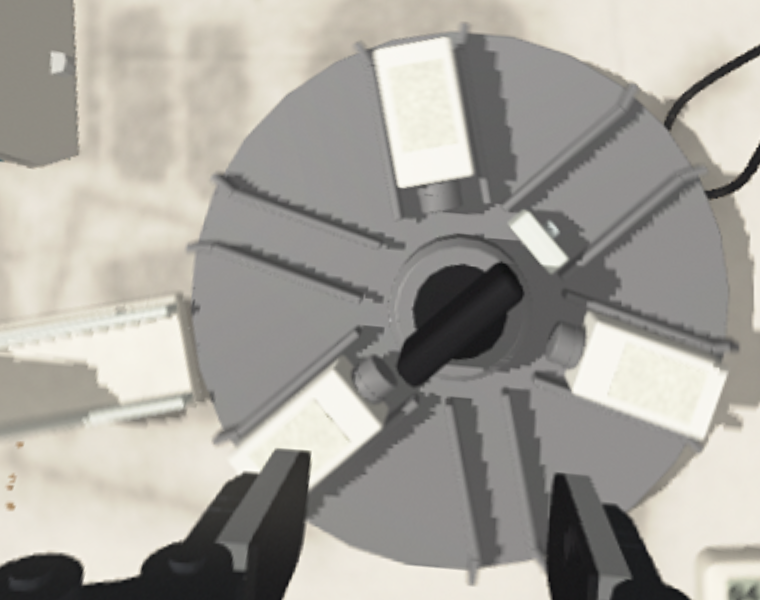

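Emit:
jog_arm(dp=[[0,0.1,0.6],[0.1,0.2,1.2],[0.1,0.3,1.8],[0.1,0.29,2.4],[0.11,0.29,3.0]], angular=[[0,0,1.7],[0,0,3.4],[0,0,5.1],[0,0,6.8],[0,0,8.5]], claw=[50,50,50,50,50])

```text
t: 4.25
eef_pos: [0.5392, 0.0697, 0.15]
tool_rot: [-0.0, 0.916, -0.402, -0.0]
contact_force: [1.0, 1.0, 0.4]
gripper_width: 0.589
```

```bash
python3 - <<'E'
from h import *
snap('wrist','w3'); go([.539,.07,.062],np.radians(-140)); print(get_obs()['q'].round(3))
E
```

```text
t 4.3 eef [0.5378 0.07   0.1478] yaw -2.405 dp [ 0.04  -0.048  3.43 ] ang [0.04  0.021 0.44 ] F [-0.87  1.58 -2.02] w 0.588
[-1.031  0.604  1.09   1.998 -0.663  0.955 -2.005]
```

View pics/w3.png

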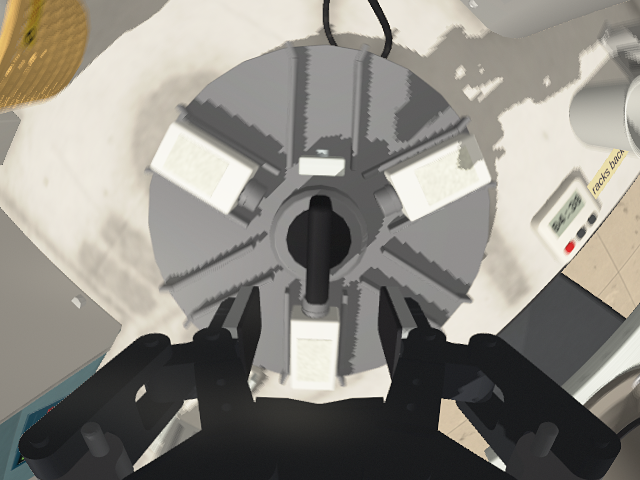

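Emit:
jog_arm(dp=[[0,0,1],[0,0,2],[0.04,-0.04,2.8],[0.04,-0.04,3.4],[0.04,-0.04,3.4]], angular=[[0,0,0.3],[0,0,0.35],[0,0,0.35],[0,0,0.35],[0,0,0.35]], claw=[50,50,50,50,50])

```text
t: 4.8
eef_pos: [0.5397, 0.0695, 0.0645]
tool_rot: [0.001, 0.91, -0.414, -0.001]
contact_force: [0.0, -0.7, 0.8]
gripper_width: 0.582
```

Emit:
jog_arm(dp=[[0,0,0],[0,0,0],[0,0,0],[0,0,0],[0,0,0]], angular=[[0,0,0],[0,0,0],[0,0,0],[0,0,0],[0,0,0]], claw=[30,15,8,8,8], grip_force=25)

```text
t: 5.3
eef_pos: [0.5408, 0.0687, 0.0669]
tool_rot: [-0.0, 0.91, -0.415, 0.0]
contact_force: [-3.7, -1.8, 5.6]
gripper_width: 0.16
```

```bash
python3 - <<'E'
from h import *
go([.539,.07,.062],np.radians(-140)); o=get_obs();print(o['q'].round(3),o['torque'].round(2))
E
```

```text
t 5.3 eef [0.5408 0.0687 0.0669] yaw -2.4264 dp [-0.087  0.019  0.196] ang [-0.004 -0.001  0.195] F [-3.68 -1.77  5.63] w 0.16
[-0.926  0.705  0.948  2.041 -0.804  0.82  -1.922] [-0.34  0.63  0.01]
```

Emit:
jog_arm(dp=[[0,0,0],[0,0,0],[0,0,0],[0,0,0],[0,0,0]], angular=[[0,0,-1.6],[0,0,-3.2],[0,0,-4.8],[0,0,-6.4],[0,0,-8]], claw=[8,8,8,8,8])

```text
t: 5.8
eef_pos: [0.5416, 0.07, 0.0669]
tool_rot: [-0.001, 0.997, -0.076, 0.001]
contact_force: [0.1, 1.0, 1.4]
gripper_width: 0.159
```

```bash
python3 - <<'E'
from h import *
go([.539,.07,.066],np.radians(10.3)); o=get_obs();print(o['q'].round(3),o['torque'].round(2))
E
```

```text
t 5.8 eef [0.5416 0.07   0.0669] yaw -1.722 dp [-0.101  0.017  0.036] ang [ 3.0000e-03 -2.9000e-02 -2.1793e+01] F [0.13 0.98 1.41] w 0.159
[-0.82   0.618  0.772  2.034 -0.642  0.743 -1.369] [ 0.39  0.18 -0.16]
```

Smooth. Continue.

Emit:
jog_arm(dp=[[0,0,0],[0,0,0],[0,0,0],[0,0,0],[0,0,0]], angular=[[0,0,-1.6],[0,0,-3.2],[0,0,-4.8],[0,0,-6.4],[0,0,-8]], claw=[8,8,8,8,8])

```text
t: 6.3
eef_pos: [0.5413, 0.0716, 0.0669]
tool_rot: [-0.001, 0.963, 0.271, 0.001]
contact_force: [-1.9, 5.9, 2.7]
gripper_width: 0.159
```

Emit:
jog_arm(dp=[[0,0,0],[0,0,0],[0,0,0],[0,0,0],[0,0,0]], angular=[[0,0,-1.6],[0,0,-3.2],[0,0,-4.8],[0,0,-6.4],[0,0,-8]], claw=[8,8,8,8,8])

```text
t: 6.8
eef_pos: [0.54, 0.0726, 0.0669]
tool_rot: [-0.002, 0.812, 0.584, 0.001]
contact_force: [-6.8, 8.2, 6.5]
gripper_width: 0.159
```

```bash
python3 - <<'E'
from h import *
go([.539,.07,.066],np.radians(10.3)); o=get_obs();print(o['q'].round(3),o['torque'].round(2))
E
```

```text
t 6.8 eef [0.54   0.0726 0.0669] yaw -0.3238 dp [-0.112 -0.006  0.035] ang [-0.02  -0.043 -5.77 ] F [-6.83  8.19  6.52] w 0.159
[-0.556  0.513  0.398  2.019 -0.318  0.669 -0.276] [ 1.62  1.2  -0.17]
```

Emit:
jog_arm(dp=[[-0.03,0,0],[-0.06,0,0],[-0.1,0,0],[-0.1,0,0],[-0.1,0,0]], angular=[[0,0,-1.5],[0,0,-3],[0,0,-4.5],[0,0,-5.75],[0,0,-5.75]], claw=[8,8,8,8,8])

```text
t: 7.3
eef_pos: [0.5389, 0.0727, 0.0669]
tool_rot: [-0.003, 0.642, 0.767, 0.002]
contact_force: [-7.3, 12.2, 7.8]
gripper_width: 0.158
```

```bash
python3 - <<'E'
from h import *
snap('wrist','w4')
go([.539,.07,.066],np.radians(10.3)); o=get_obs();print(o['q'].round(3),o['torque'].round(2))
E
```

```text
t 7.35 eef [0.5389 0.0726 0.0669] yaw 0.1755 dp [-0.104 -0.014  0.034] ang [-0.009 -0.07  -0.049] F [-6.43 14.77  7.26] w 0.156
[-0.451  0.494  0.262  2.015 -0.212  0.659  0.125] [2.67 1.34 0.11]
```

View pics/w4.png

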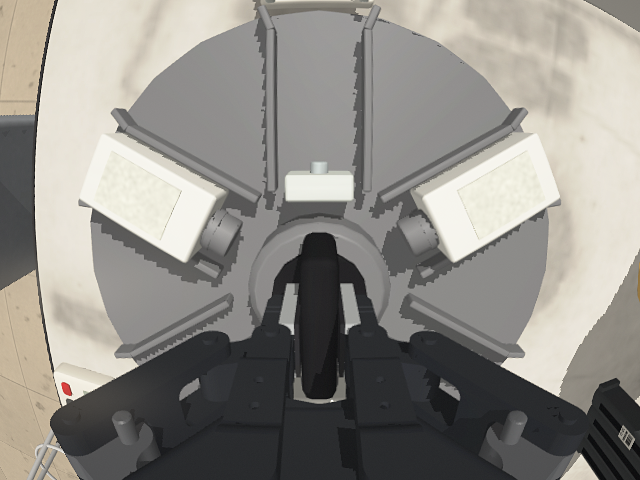

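Emit:
jog_arm(dp=[[0,0,0],[0,0,0],[0,0,0],[0,0,-0.5],[0,0,-1.5]], angular=[[0,0,0],[0,0,0],[0,0,0],[0,0,0],[0,0,0]], claw=[20,30,40,40,40])

```text
t: 7.85
eef_pos: [0.5389, 0.0661, 0.103]
tool_rot: [-0.001, 0.645, 0.764, -0.002]
contact_force: [1.0, 0.4, 0.9]
gripper_width: 0.471
```

Emit:
jog_arm(dp=[[0,0,-1],[0,0,-2.5],[0,0,-4],[0,0,-5.5],[0,0,-6]], angular=[[0,0,0],[0,0,0],[0,0,0],[0,0,0],[0,0,0]], claw=[40,40,40,40,40])

```text
t: 8.35
eef_pos: [0.5421, 0.0664, 0.2583]
tool_rot: [0.002, 0.645, 0.764, 0.003]
contact_force: [0.4, 0.2, 0.0]
gripper_width: 0.472
```

```bash
python3 - <<'E'
from h import *
c=snap('wrist','w5'); go([.539,.07,.066],np.radians(10.3)); o=get_obs();print(o['q'].round(3),o['torque'].round(2))
ortho(c,.03,.40,.66,-.04,.36,.0005,'o5')
E
```

```text
t 8.4 eef [0.5422 0.0666 0.2584] yaw 0.1686 dp [ 0.146 -0.162  7.695] ang [ 0.085 -0.011 -0.127] F [0.69 0.33 0.11] w 0.469
[-0.527  0.238  0.347  1.858 -0.093  1.053  0.025] [ 0.04 -0.04  0.01]
```

View pics/w5.png

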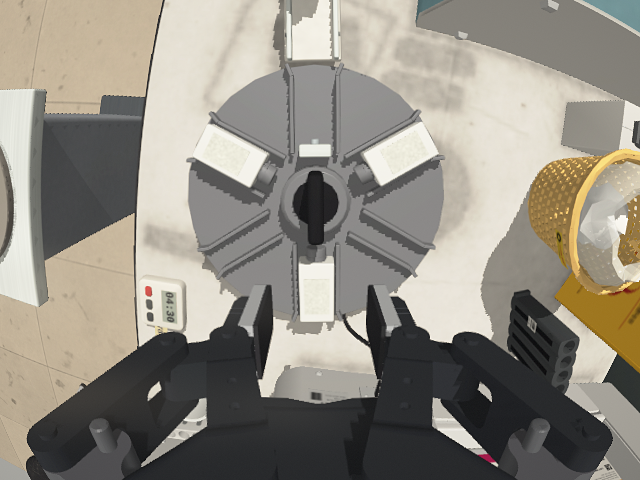

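View pics/o5.png

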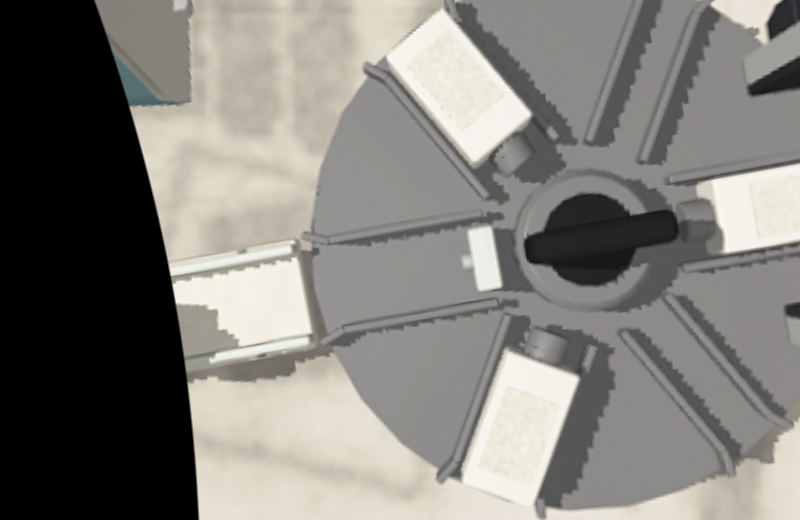

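```bash
python3 - <<'E'
from h import *
c=load('w1'); print(cast(c,[[590,50],[566,38],[565,140],[600,140],[580,85]],.09,True))
s=load('scene0');d=load('side0')
print(tri(s,[190,170],d,[314,150]))
for r in(.31,.325): print(.539-.1805*r,.07+.9836*r)
go([.4803,.3897,.25],np.radians(10.4))
E
```

```text
[[0.43128723 0.53072775 0.09      ]
 [0.41491361 0.49491842 0.09      ]
 [0.53384156 0.46198308 0.09      ]
 [0.54259536 0.52068565 0.09      ]
 [0.47266613 0.50061842 0.09      ]]
(array([0.56479794, 0.67633705, 0.05022318]), [np.float64(0.024554199963038224), np.float64(0.02455419996303822)])
0.48304500000000006 0.374916
0.48033750000000003 0.38967
t 8.4 eef [0.5422 0.0666 0.2584] yaw 0.1686 dp [13.154 -0.275  0.347] ang [ 0.085 -0.011 -0.147] F [0.69 0.33 0.11] w 0.469
```

Emit:
jog_arm(dp=[[1.8,0,0],[3.6,-0.1,0],[5.4,-0.1,0],[7.2,-0.2,0],[9,-0.2,0]], angular=[[0,0,0],[0.08,0,-0.1],[0.08,0,-0.15],[0.08,0,-0.15],[0.08,0,-0.15]], claw=[30,20,10,0,0])

```text
t: 8.9
eef_pos: [0.4959, 0.2888, 0.2523]
tool_rot: [-0.002, 0.64, 0.769, -0.004]
contact_force: [1.1, 0.3, -0.0]
gripper_width: 0.0
```

Emit:
jog_arm(dp=[[1.5,0,0],[3,0,0],[4.1,0,0.5],[4.1,0,2],[4.1,0,3]], angular=[[0,0,0],[0,0,0],[0,0,0],[0,0,0],[0,0,0]], claw=[0,0,0,0,0])

```text
t: 9.4
eef_pos: [0.4762, 0.3887, 0.1752]
tool_rot: [-0.002, 0.639, 0.769, -0.004]
contact_force: [-0.5, -0.0, -1.3]
gripper_width: -0.0
```

```bash
python3 - <<'E'
from h import *
snap('wrist','w6');snap('scene','s6'); go([.4817,.3823,.080],np.radians(10.4)); print(get_obs()['q'].round(3))
E
```

```text
t 9.5 eef [0.4752 0.3862 0.1735] yaw 0.1831 dp [-0.18   0.28   3.737] ang [-0.167  0.064  0.018] F [-0.78  0.29 -0.16] w 0.001
[-0.919  0.444  0.181  1.765 -0.099  0.956 -0.513]
```

View pics/w6.png

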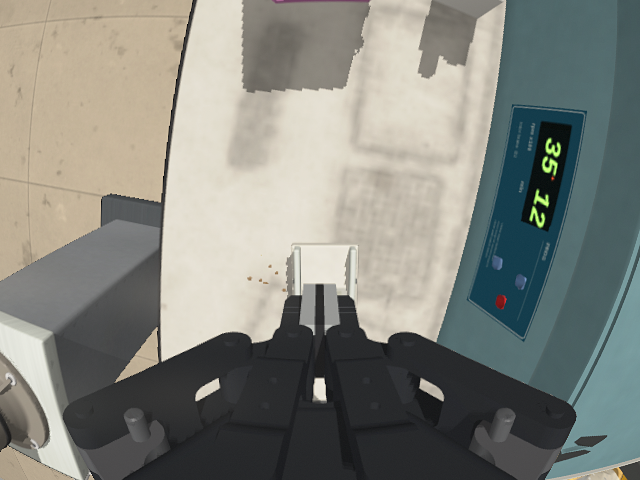

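```bash
python3 - <<'E'
from h import *
c=load('w6'); p=cast(c,[[292,243],[357,243],[296,290],[354,290]],.04,True); print(p.round(4)); 
a=np.array([.539,.07]);d=np.array([np.cos(np.radians(100.4)),np.sin(np.radians(100.4))]);n=np.array([-d[1],d[0]])
print(((p[:,:2]-a)@d).round(4),((p[:,:2]-a)@n).round(4))
e=get_obs()['eef_pos'][:2]-a; print('tcp r,lat',e@d,e@n)
E
```

```text
[[0.4574 0.3694 0.04  ]
 [0.5075 0.3789 0.04  ]
 [0.4671 0.3301 0.04  ]
 [0.5139 0.339  0.04  ]]
[0.3092 0.3095 0.2688 0.2691] [ 0.0262 -0.0248  0.0237 -0.0238]
tcp r,lat 0.3225305117157759 0.005620971768503578
```

```bash
python3 - <<'E'
import cv2
i=cv2.imread('pics/s6.png'); cv2.imwrite('pics/s6z.png',cv2.resize(i[130:300,200:420],None,fx=3.5,fy=3.5,interpolation=cv2.INTER_CUBIC))
E
```

```text
(no output)
```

View pics/s6z.png

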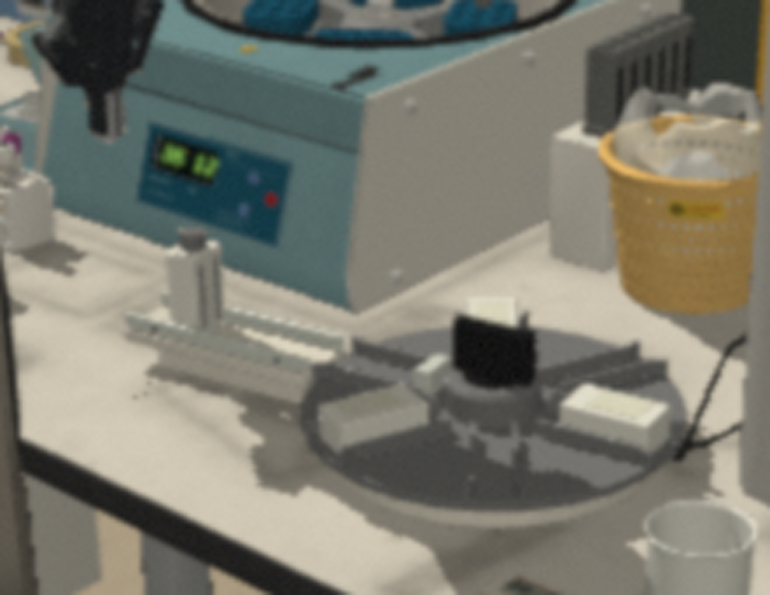

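Emit:
jog_arm(dp=[[0,0.1,0.8],[0,0.23,1.8],[0,0.23,2.8],[0,0.23,3.7],[0,0.23,3.7]], angular=[[-0.1,0.06,0],[-0.16,0.06,0],[-0.16,0.06,0],[-0.16,0.06,0],[-0.16,0.06,0]], claw=[0,0,0,0,0])

```text
t: 10.0
eef_pos: [0.4817, 0.3879, 0.0838]
tool_rot: [0.0, 0.64, 0.769, 0.002]
contact_force: [-0.5, 0.3, -0.3]
gripper_width: 0.001
```

Emit:
jog_arm(dp=[[-0.3,0,0],[-0.6,0,0],[-0.9,0,0],[-1.2,0,0],[-1.4,0,0]], angular=[[0,0,0],[0,0,0],[0,0,0],[0,0,0],[0,0,0]], claw=[0,0,0,0,0])

```text
t: 10.5
eef_pos: [0.4899, 0.3539, 0.0863]
tool_rot: [0.0, 0.64, 0.768, 0.005]
contact_force: [0.5, -0.1, 0.1]
gripper_width: -0.001
```

```bash
cat >> h.py <<'E'
_a=np.array([.539,.07]);_d=np.array([np.cos(np.radians(100.4)),np.sin(np.radians(100.4))]);_n=np.array([-_d[1],_d[0]])
def rl():
    o=get_obs();e=o['eef_pos'][:2]-_a; f=o['contact_force']; print('t',round(o['t'],2),'r',(e@_d).round(4),'lat',(e@_n).round(4),'z',o['eef_pos'][2].round(4),'Fr',(f[:2]@_d).round(2),'Fn',(f[:2]@_n).round(2),'Fz',f[2].round(2))
E
python3 - <<'E'
from h import *
rl();go([.4817,.3823,.080],np.radians(10.4))
E
```

```text
t 10.5 r 0.2881 lat -0.003 z 0.0863 Fr -0.16 Fn -0.49 Fz 0.11
t 10.5 eef [0.4899 0.3539 0.0863] yaw 0.1817 dp [ 1.174 -0.121  0.258] ang [ 0.089 -0.063  0.003] F [ 0.51 -0.06  0.11] w -0.001
```

Emit:
jog_arm(dp=[[-0.1,-0.06,0.1],[-0.25,-0.12,0.2],[-0.4,-0.12,0.2],[-0.55,-0.12,0.2],[-0.7,-0.12,0.2]], angular=[[0.09,-0.06,0],[0.09,-0.06,0],[0.09,-0.06,0],[0.09,-0.06,0],[0.09,-0.06,0]], claw=[0,0,0,0,0])

```text
t: 11.0
eef_pos: [0.4896, 0.3373, 0.0805]
tool_rot: [-0.0, 0.639, 0.769, -0.0]
contact_force: [0.0, -0.3, 0.6]
gripper_width: -0.002
```

```bash
python3 - <<'E'
from h import *
rl()
E
```

```text
t 11.0 r 0.2718 lat 0.0003 z 0.0805 Fr -0.34 Fn 0.05 Fz 0.64
```

Emit:
jog_arm(dp=[[-0.15,0,0],[-0.3,0,0],[-0.45,0,0],[-0.6,0,0],[-0.7,0,0]], angular=[[0,0,0],[0,0,0],[0,0,0],[0,0,0],[0,0,0]], claw=[0,0,0,0,0])

```text
t: 11.5
eef_pos: [0.4929, 0.3196, 0.0805]
tool_rot: [-0.0, 0.64, 0.769, -0.0]
contact_force: [0.2, -0.0, 0.8]
gripper_width: -0.001
```

```bash
python3 - <<'E'
from h import *
rl()
i=snap('scene','s7')['pixels']; cv2.imwrite('pics/s7z.png',cv2.resize(i[130:300,200:420],None,fx=3.5,fy=3.5,interpolation=cv2.INTER_CUBIC))
i=snap('side','d7')['pixels']; cv2.imwrite('pics/d7z.png',cv2.resize(i[100:270,250:420],None,fx=3.5,fy=3.5,interpolation=cv2.INTER_CUBIC))
E
```

```text
t 11.5 r 0.2538 lat 0.0003 z 0.0805 Fr -0.03 Fn -0.15 Fz 0.81
```

View pics/s7z.png

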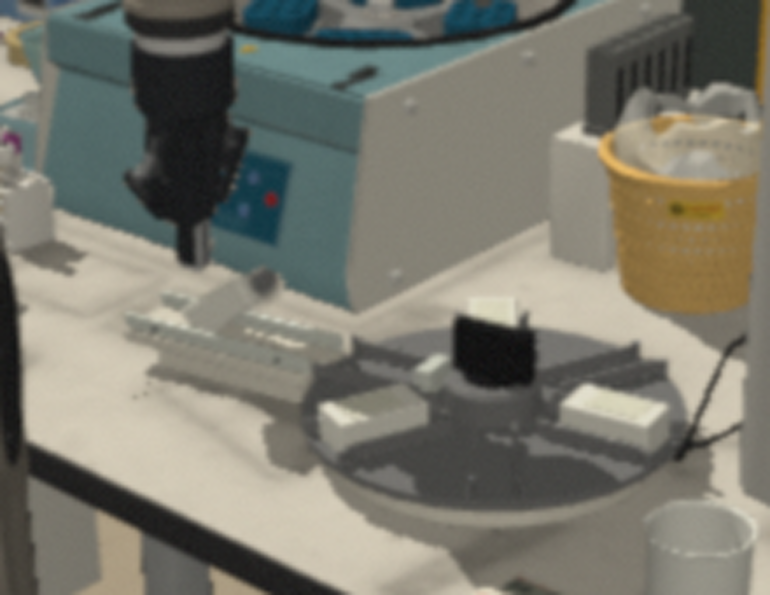

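View pics/d7z.png

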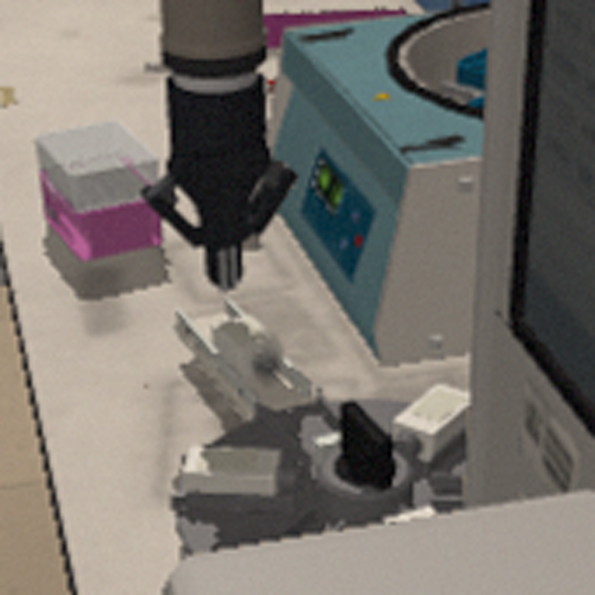

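Emit:
jog_arm(dp=[[0.5,0,0],[1,0,0],[1.3,0,0],[1.3,0,0],[1.3,0,0]], angular=[[0,0,0],[0,0,0],[0,0,0],[0,0,0],[0,0,0]], claw=[0,0,0,0,0])

```text
t: 12.1
eef_pos: [0.4866, 0.3524, 0.0804]
tool_rot: [-0.0, 0.639, 0.769, -0.0]
contact_force: [0.1, 0.4, 0.6]
gripper_width: -0.003
```

```bash
python3 - <<'E'
from h import *
rl()
i=snap('scene','s8')['pixels']; cv2.imwrite('pics/s8z.png',cv2.resize(i[130:300,200:420],None,fx=3.5,fy=3.5,interpolation=cv2.INTER_CUBIC))
i=snap('side','d8')['pixels']; cv2.imwrite('pics/d8z.png',cv2.resize(i[100:270,250:420],None,fx=3.5,fy=3.5,interpolation=cv2.INTER_CUBIC))
rl()
E
```

```text
t 12.1 r 0.2873 lat 0.0006 z 0.0804 Fr 0.35 Fn -0.19 Fz 0.63
t 12.2 r 0.2863 lat 0.0004 z 0.0804 Fr -0.75 Fn -0.61 Fz -0.48
```

View pics/s8z.png

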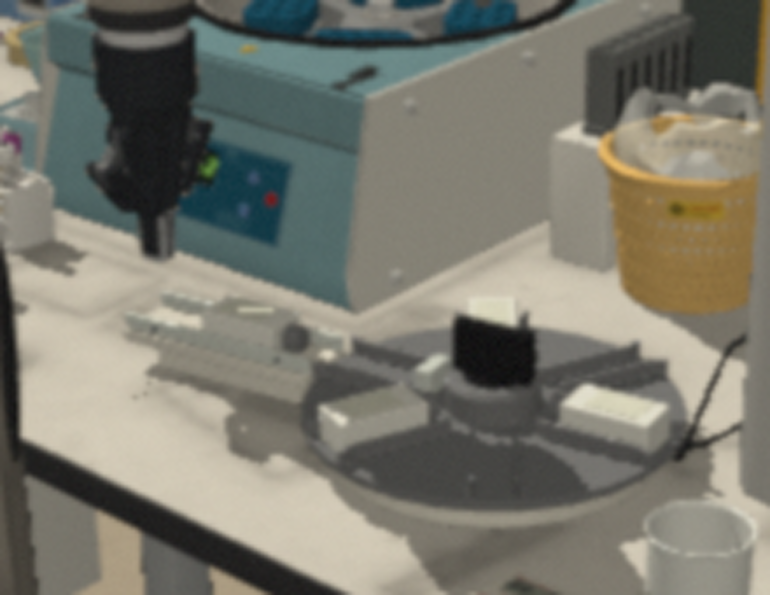

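View pics/d8z.png

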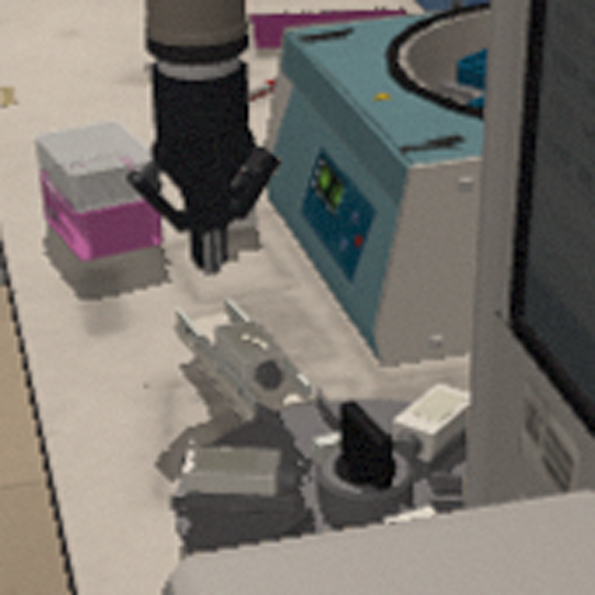

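```bash
python3 - <<'E'
from h import *
s=load('s8');d=load('d8')
p=cast(s,[[200+228/3.5,130+293/3.5],[200+204/3.5,130+318/3.5],[200+296/3.5,130+330/3.5]],.05); print(p,(p[:,:2]-_a)@_d,(p[:,:2]-_a)@_n)
E
```

```text
Traceback (most recent call last):
NameError: name '_a' is not defined
```

```bash
python3 - <<'E'
from h import *
from h import _a,_d,_n
s=load('s8');d=load('d8')
p=cast(s,[[200+228/3.5,130+293/3.5],[200+204/3.5,130+318/3.5],[200+296/3.5,130+330/3.5]],.053); print(p.round(3),(p[:,:2]-_a)@_d,(p[:,:2]-_a)@_n)
E
```

```text
[[0.518 0.311 0.053]
 [0.476 0.292 0.053]
 [0.505 0.226 0.053]] [0.24039588 0.22976095 0.15945092] [-0.02308531  0.02210356  0.00550082]
```

Emit:
jog_arm(dp=[[0,0,0.4],[0,0,0.8],[0,0,1.2],[0,0,1.6],[0,0,1.6]], angular=[[0,0,0],[0,0,0],[0,0,0],[0,0,0],[0,0,0]], claw=[0,0,0,0,0])

```text
t: 12.7
eef_pos: [0.4857, 0.3511, 0.0385]
tool_rot: [-0.001, 0.64, 0.769, -0.002]
contact_force: [-0.5, 0.0, -0.1]
gripper_width: -0.003
```

```bash
python3 - <<'E'
from h import *
rl();go([.539-.1805*.25,.07+.9836*.25,.040],np.radians(10.4)); print(get_obs()['q'].round(3))
E
```

```text
t 12.7 r 0.2861 lat 0.0016 z 0.0385 Fr 0.13 Fn 0.45 Fz -0.09
t 12.7 eef [0.4857 0.3511 0.0385] yaw 0.1828 dp [-1.446  0.063 -0.059] ang [-0.043  0.019  0.015] F [-0.47  0.05 -0.09] w -0.003
[-0.84   0.6    0.147  1.884 -0.134  0.671 -0.43 ]
```

Emit:
jog_arm(dp=[[-0.3,0.03,0],[-0.6,0.06,0],[-0.9,0.06,0],[-1.2,0.06,0],[-1.5,0.06,0]], angular=[[0,0,0],[0,0,0],[0,0,0],[0,0,0],[0,0,0]], claw=[0,0,0,0,0])

```text
t: 13.2
eef_pos: [0.4955, 0.3146, 0.0408]
tool_rot: [-0.0, 0.64, 0.769, -0.0]
contact_force: [-0.5, -0.9, -0.3]
gripper_width: 0.002
```

Emit:
jog_arm(dp=[[-0.25,0,0],[-0.5,0,0],[-0.75,0,0],[-1,0,0],[-1.25,0,0]], angular=[[0,0,0],[0,0,0],[0,0,0],[0,0,0],[0,0,0]], claw=[0,0,0,0,0])

```text
t: 13.7
eef_pos: [0.5009, 0.2844, 0.0405]
tool_rot: [-0.0, 0.64, 0.769, -0.0]
contact_force: [-0.2, 1.4, 0.9]
gripper_width: -0.004
```

```bash
python3 - <<'E'
from h import *
rl()
i=snap('scene','s9')['pixels']; cv2.imwrite('pics/s9z.png',cv2.resize(i[130:300,200:420],None,fx=3.5,fy=3.5,interpolation=cv2.INTER_CUBIC))
rl();go([.539-.1805*.15,.07+.9836*.15,.040],np.radians(10.4))
E
```

```text
t 13.7 r 0.2178 lat -0.0012 z 0.0405 Fr 1.37 Fn -0.01 Fz 0.89
t 13.75 r 0.2161 lat -0.0012 z 0.0405 Fr -1.13 Fn 0.23 Fz -0.18
t 13.75 eef [0.5012 0.2828 0.0405] yaw 0.1815 dp [-2.645 -0.049  0.023] ang [-0.012  0.01   0.   ] F [-0.03 -1.15 -0.18] w 0.0
```

View pics/s9z.png

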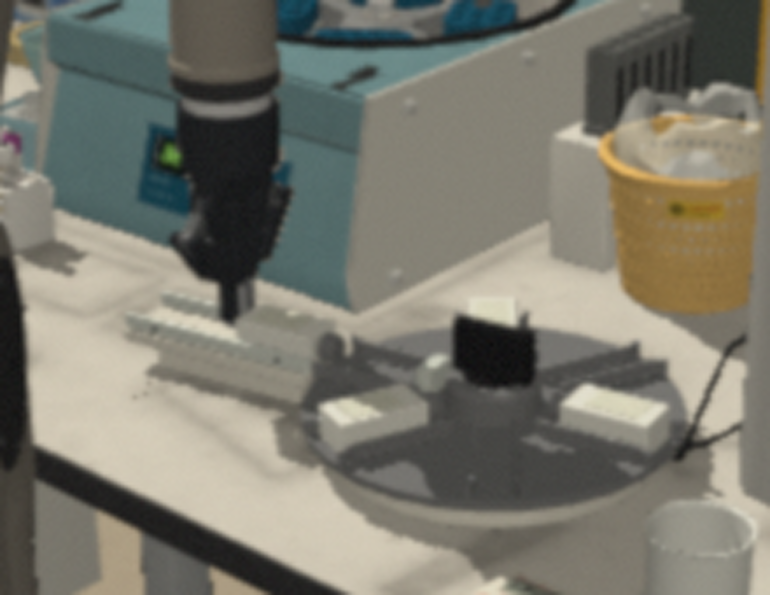

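Emit:
jog_arm(dp=[[-0.2,-0.02,0],[-0.4,-0.05,0],[-0.6,-0.05,0],[-0.8,-0.05,0],[-1,-0.05,0]], angular=[[0,0,0],[0,0,0],[0,0,0],[0,0,0],[0,0,0]], claw=[0,0,0,0,0])

```text
t: 14.25
eef_pos: [0.5042, 0.2595, 0.0405]
tool_rot: [-0.0, 0.64, 0.769, -0.0]
contact_force: [-0.1, 0.9, 1.0]
gripper_width: -0.005
```

```bash
python3 - <<'E'
from h import *
rl()
E
```

```text
t 14.25 r 0.1927 lat 0.0 z 0.0405 Fr 0.88 Fn -0.11 Fz 0.96
```

Emit:
jog_arm(dp=[[-0.2,0,0],[-0.4,0,0],[-0.6,0,0],[-0.8,0,0],[-1,0,0]], angular=[[0,0,0],[0,0,0],[0,0,0],[0,0,0],[0,0,0]], claw=[0,0,0,0,0])

```text
t: 14.75
eef_pos: [0.5087, 0.2349, 0.0405]
tool_rot: [-0.0, 0.64, 0.769, -0.0]
contact_force: [-0.0, 1.0, -0.5]
gripper_width: 0.002
```

```bash
python3 - <<'E'
from h import *
rl()
i=snap('scene','s10')['pixels']; cv2.imwrite('pics/s10z.png',cv2.resize(i[130:300,200:420],None,fx=3.5,fy=3.5,interpolation=cv2.INTER_CUBIC))
rl();go([.539-.1805*.15,.07+.9836*.15,.040],np.radians(10.4))
E
```

```text
t 14.75 r 0.1676 lat 0.0 z 0.0405 Fr 1.01 Fn -0.16 Fz -0.5
t 14.8 r 0.1664 lat 0.0 z 0.0405 Fr -0.57 Fn 0.08 Fz -0.31
t 14.8 eef [0.5089 0.2337 0.0405] yaw 0.1817 dp [-0.657  0.001  0.019] ang [-0.013  0.009  0.002] F [ 0.03 -0.57 -0.31] w -0.0
```

View pics/s10z.png

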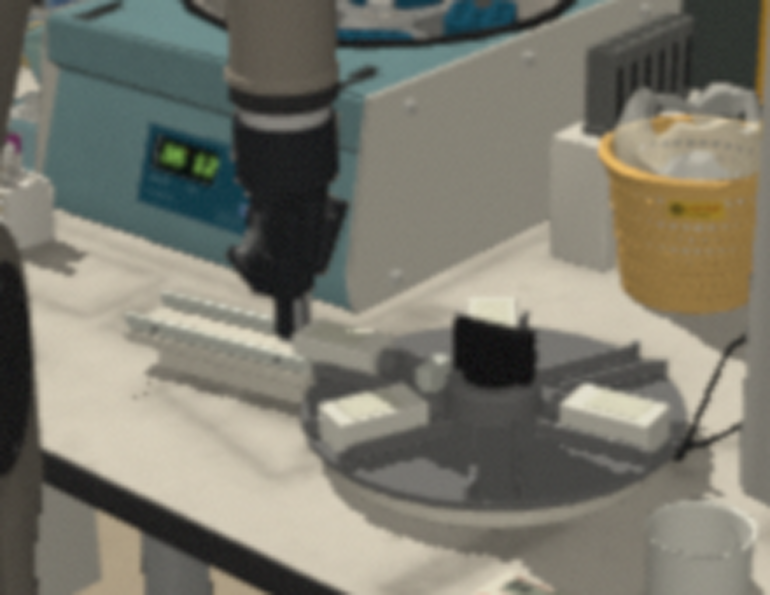

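Emit:
jog_arm(dp=[[-0.12,0,0],[-0.24,0,0],[-0.36,0,0],[-0.48,0,0],[-0.6,0,0]], angular=[[0,0,0],[0,0,0],[0,0,0],[0,0,0],[0,0,0]], claw=[0,0,0,0,0])

```text
t: 15.3
eef_pos: [0.5115, 0.2205, 0.0406]
tool_rot: [-0.0, 0.64, 0.769, -0.0]
contact_force: [0.9, 1.2, -0.8]
gripper_width: -0.003
```

Emit:
jog_arm(dp=[[-0.05,0,0],[-0.1,0,0],[-0.15,0,0],[-0.2,0,0],[-0.25,0,0]], angular=[[0,0,0],[0,0,0],[0,0,0],[0,0,0],[0,0,0]], claw=[0,0,0,0,0])

```text
t: 15.8
eef_pos: [0.5125, 0.2145, 0.0405]
tool_rot: [-0.0, 0.64, 0.769, -0.0]
contact_force: [-0.0, 1.1, 0.4]
gripper_width: -0.0
```

```bash
python3 - <<'E'
from h import *
rl()
E
```

```text
t 15.8 r 0.1469 lat -0.0 z 0.0405 Fr 1.11 Fn -0.18 Fz 0.38
```

Emit:
jog_arm(dp=[[-0.03,0,0],[-0.06,0,0],[-0.09,0,0],[-0.12,0,0],[-0.15,0,0]], angular=[[0,0,0],[0,0,0],[0,0,0],[0,0,0],[0,0,0]], claw=[0,0,0,0,0])

```text
t: 16.3
eef_pos: [0.5131, 0.2139, 0.0408]
tool_rot: [-0.001, 0.639, 0.769, 0.001]
contact_force: [-1.2, 9.0, -0.8]
gripper_width: -0.003
```

Emit:
jog_arm(dp=[[-0.03,0,0],[-0.06,0,0],[-0.09,0,0],[-0.12,0,0],[-0.12,0,0]], angular=[[0,0,0],[0,0,0],[0,0,0],[0,0,0],[0,0,0]], claw=[0,0,0,0,0])

```text
t: 16.8
eef_pos: [0.5133, 0.2138, 0.0411]
tool_rot: [-0.002, 0.638, 0.77, 0.002]
contact_force: [-3.6, 14.4, -0.3]
gripper_width: -0.003
```

```bash
python3 - <<'E'
from h import *
rl()
E
```

```text
t 16.8 r 0.1461 lat -0.0007 z 0.0411 Fr 14.79 Fn 0.95 Fz -0.31
```

Emit:
jog_arm(dp=[[0.2,0,0],[0.5,0,0],[1,0,0],[1.5,0,-0.5],[1.5,0,-1.5]], angular=[[0,0,0],[0,0,0],[0,0,0],[0,0,0],[0,0,0]], claw=[0,0,0,0,0])

```text
t: 17.3
eef_pos: [0.505, 0.2469, 0.0775]
tool_rot: [-0.001, 0.638, 0.77, -0.002]
contact_force: [0.1, -0.1, 0.2]
gripper_width: -0.001
```

Emit:
jog_arm(dp=[[0,0,-1.5],[-1,0,-3],[-2.5,0,-4.5],[-4,0,-6],[-5.5,0,-6]], angular=[[0,0,0],[0,0,0],[0,0,0],[0,0,0],[0,0,0]], claw=[0,0,0,0,0])

```text
t: 17.8
eef_pos: [0.5346, 0.1104, 0.2337]
tool_rot: [0.002, 0.639, 0.769, 0.004]
contact_force: [1.1, 0.9, -0.4]
gripper_width: -0.005
```

```bash
python3 - <<'E'
from h import *
c=snap('wrist','w11'); rl()
ortho(c,.056,.40,.66,-.04,.36,.0005,'o11')
i=snap('scene','s11')['pixels']; cv2.imwrite('pics/s11z.png',cv2.resize(i[190:290,270:420],None,fx=5,fy=5,interpolation=cv2.INTER_CUBIC))
E
```

```text
t 17.85 r 0.0308 lat -0.0018 z 0.2326 Fr -6.06 Fn 0.39 Fz -0.0
```

View pics/o11.png

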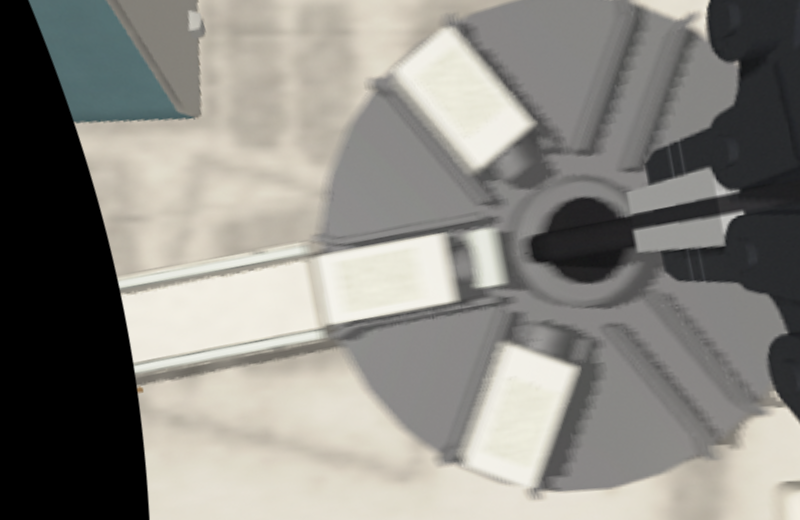

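View pics/s11z.png

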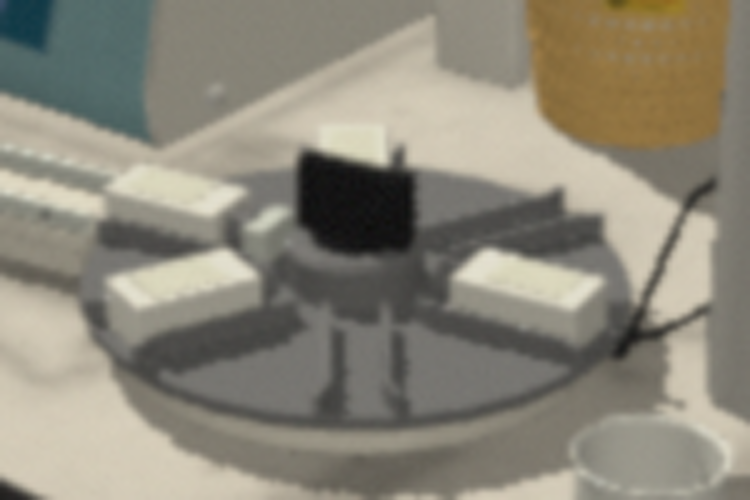

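View pics/w11.png

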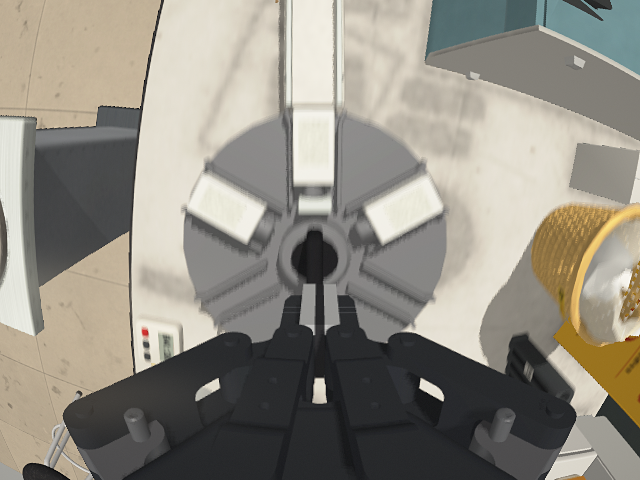

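Emit:
jog_arm(dp=[[-0.3,0,0],[-0.6,0,-0.2],[-0.6,0,-0.2],[-0.6,0,-0.2],[-0.6,0,-0.2]], angular=[[0,0,0],[0,0,0],[0,0,0],[0,0,0],[0,0,0]], claw=[0,0,0,0,0])

```text
t: 18.4
eef_pos: [0.5346, 0.0956, 0.2327]
tool_rot: [-0.001, 0.639, 0.769, -0.0]
contact_force: [0.6, 0.2, -0.7]
gripper_width: 0.0
```

```bash
python3 - <<'E'
from h import *
c=snap('wrist','w12'); rl()
o=ortho(c,.045,.48,.58,.04,.24,.00025,'o12')
E
```

```text
t 18.45 r 0.0259 lat -0.0003 z 0.2327 Fr 0.23 Fn -0.29 Fz -0.09
```

View pics/o12.png

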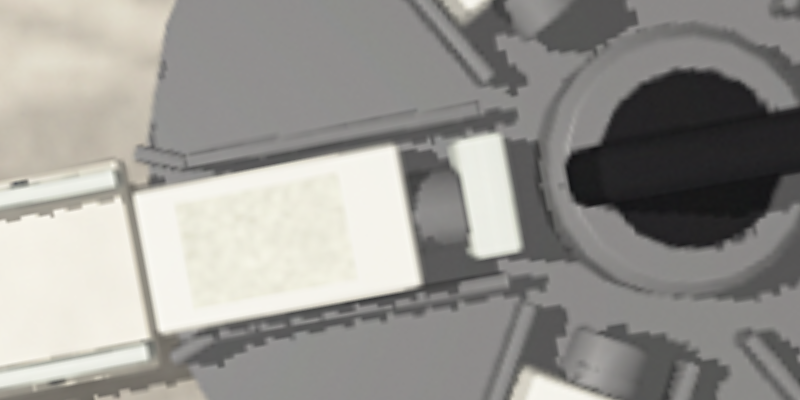

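```bash
python3 - <<'E'
from station import *
print(hand_in())
E
```

```text
the job is handed in; nothing more can be done
None
```

I turned the carousel so the wide pocket faces the chute, tipped the cartridge over cap-first, and pushed it in until the resistance rose. I then retreated and handed the job in at about 18.5 s; no verdict came back.

- **Carousel:** I turned it about 149° anticlockwise. The text expected more than one grasp of the knob; one was enough here. In the wrist picture afterwards the pocket mouth sat about 2 mm sideways of the chute mouth, within the 9 mm allowed. I left that as it was.
- **Tipping:** I pushed high on the body with closed fingers until it fell. Pictures then showed it flat in the chute with the cap towards the carousel.
- **Pushing in:** It slid along with about 1 N until the resistance rose, then I pressed to about 15 N with no further movement. The finger position puts the stop face about 55 mm from the axis, the far end of its stated range.
- **Last picture:** The cap touches the stop block with no visible gap. The cartridge runs parallel to the pocket walls to under 1°, the pocket still lines up with the chute, and the robot is clear.

**Not confirmed:** The seat pin cannot be read directly; I judged it pressed from the force rise and the closed gap. The chute's outer end measured about 5 mm farther from the axis than the text says (309 mm against 304 mm), which I did not resolve. I never moved near the beaker, the timer or the tube holder, but I did not measure them again at the end.

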